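# Serve a rolled pastry with the tongs

### The job

Pick the tongs up off their rest, close them on the rolled pastry that lies on the marble serving board, and hold it up over the middle of the empty plate that lies flat by itself on the table beside the board, about 10 to 15 cm above the table. Handle the pastry with the tongs only, never with the fingers, and leave the other pastries and table things where they are. Finish while still holding: the robot keeps squeezing the tongs, and the tongs keep the pastry up over the plate.

Things in the scene. Friction and masses are not known exactly. Their poses are not given: they have to be found in the camera images.
- rest: White ceramic tongs rest, fixed, 180 x 90 mm: a 6 mm base plate with two cross bars (16 mm wide, tops 20 mm above the table, centred 60 mm before and behind the middle). Origin: middle of its underside; x along the tongs, z up. It stands left or right of the board.
- tongs: Steel kitchen tongs, 110 g, 265 mm long, lying level on the rest, arms side by side on edge, 22 mm tall (undersides 20 mm above the table at first). Origin: underside, centre line, at the place to grip (between the rest's bars); x points to the tips, y across, z up. Hinges 95 mm behind it (head to 119, wire loop to 142 mm), pads 110 mm ahead. It balances about at the origin.
- tongs_grip (a point): Place to grip: midway between the arms, 11 mm above their underside; axes as tongs. Arms measure about 57 mm over their outer faces here when sprung open. Squeezing here moves both arms equally; each mm closes the pads 2.1 mm: at 50 mm here the pads are 45 mm apart; closed on the 28 mm pastry it is about 42 mm here.
- tongs_tip (a point): Midway between the gripping pads at mid-height, 110 mm ahead of tongs_grip; axes as tongs. Pads are 30 mm long (15 mm either way from this point), 24 mm tall, 8 mm thick, about 60 mm apart inside when the tongs are open.
- jaw_left: The tongs' arm on their +y side: straight steel strip 3 mm thick, 22 mm tall, with its pad. Origin at its hinge, underside; x along the arm, z up. The spring pushes each finger at tongs_grip with about 4 N when open, 6 to 8 N when closed on the pastry; a bit under half of the grip above that reaches the pastry, so squeeze with 20 to 40 N.
- jaw_right: The tongs' arm on their -y side, likewise.
- board: Flat marble serving board, fixed, 120 x 290 mm (a round ear of 22 mm radius on its +y end), top 12 mm above the table. Origin: middle of its underside; y along its length. Three pastries lie in a row along it, 95 mm apart, in any order.
- roll: The rolled pastry to serve: a cylinder 28 mm in diameter and 80 mm long, 45 g, lying on the board roughly across it, with a small flat below so that it does not roll by itself. Origin: its underside, mid-length; x along its length. It is pinched across its diameter, the tongs pointing along its length.
- roll_center (a point): Centre of the rolled pastry, 14 mm above its underside; axes as roll.
- plate: Empty flat white plate, fixed, 200 mm in diameter, 18 mm high, on the table on the other side of the board from the rest. Origin: centre of its underside.
- bun: Round bun on the board, 52 mm wide, 30 mm high. Leave it. Origin: centre of its underside.
- samosa: Three-sided pointed pastry on the board, 32 mm from centre to corner, 36 mm high. Leave it. Origin: centre of its underside.
- tumbler: Glass tumbler, 68 mm wide, 100 mm high, beyond the board. Leave it. Origin: centre of its underside.
- bowl: White bowl, 120 mm wide, 55 mm high, beyond the board. Leave it. Origin: centre of its underside.
- sauce_jar: Small dark jar with a steel lid, 54 mm wide, 60 mm high, far left. Leave it. Origin: centre of its underside.
- salt: White shaker, 38 mm wide, 73 mm high, far right. Leave it. Origin: centre of its underside.
- pepper: Dark wooden shaker of the same shape, next to it. Leave it. Origin: centre of its underside.
- spoon: Spoon, 180 mm long, lying on the grey mat at the left. Leave it. Origin on its underside, x along it.
Mind the look-alikes: they are no part of the job. Leave any black or pink look-alike of the plate alone.

How it is judged:
By the outcome, as a careful person would: the job done as asked, in the order asked, and still so for the second after the job is handed in, while the arm keeps its last pose, push and grip.
It also fails if it takes over 42 s, if anything falls off the work surface, if the arm or the gripper's body presses on something with over 40 N, if the wrist force passes 120 N, or if a joint passes its speed limit or range.

### The arm

A 6-joint arm with a two-finger parallel gripper is mounted at the origin on the work surface. World frame = base frame: x ahead of the robot, y to its left, z up, the work surface at z = 0. Lengths are in m, angles in degrees, forces in N, time in s.
With the tool pointing down it reaches from about 0.35 to 0.875 m from the base axis. Payload 4.2 kg.
Tool frame: the origin (TCP) lies between the finger pads; the fingertips stand 8 mm ahead of it and the grasp point (between the pads) lies 11 mm behind it; x points along the fingers, y is the direction in which the jaws open and shut, and the axes are right-handed (so a half turn about x gives the same grasp; the last joint's range is limited). The gripper opens to 87 mm and grips with 3 to 60 N. Pads are 19 mm wide; open, the fingers measure 117 mm over their backs; the gripper's body (75 mm by 190 mm) begins 51 mm behind the grasp point.
Start: joints at [14.817, 22.042, 0.453, 0, -68.411, -14.817], TCP at [0.625, 0, 0.231] pointing down, gripper open.
Joint ranges: [-179.83, 179.83], [-69.29, 118.12], [-61.27, 80.66], [-181.25, 117.63], [-171.15, -9.14], [-177.46, 177.46]. Speed limits (degrees/s): [159.86, 159.86, 180, 180, 180, 180].

### API

Orientations are given as a 3x3 rotation matrix whose columns are the frame's x, y, z axes.
In Python, from station import r gives the robot as it stands. The module is installed in compiled form; this text tells all that it offers.
- The arm moves only by the tool move_arm, never from a script. Its argument "increments" is one flat list of numbers, 7 for each row, row after row: the turn, a rotation vector about the tool's x, y, z in degrees, then the shift along the tool's x, y, z in m, then the finger opening in m, from 0 to 0.087. A call has 1 to 12 rows; each row is the pose to reach, as a shift and turn from the pose commanded when the call began, along the tool's axes at that moment; what a row does not reach only later rows make up. A row lasts 1/12 s, in which the tool goes at most 41.7 mm and 7.16 degrees, less where a joint would pass 70% of its speed; a pose out of reach is approached as far as the arm can. A call with a gripper value outside its range is refused whole. The fingers move at their own pace and stop on an object; the grip force is fixed at half the most. Time passes only in rows, so rows that repeat a pose let the fingers close. It gives the time, the measured TCP pose, the force and the opening at its end, in the units of the state.
- r.sense(): the state, without advancing time (a new reading comes with each control period).
- r.capture(name): name is "scene" or "side" or "wrist"; returns the picture (384x512x3 uint8, red, green, blue); there is no depth.
- r.calibration(name): a dict with "fx", "fy", "cx", "cy" (pixels), "rvec" (rotation vector, rad) and "tvec" (3), from world to camera coordinates, as OpenCV has them; the wrist camera has in their place "tool_from_camera" (4x4, takes a point from camera to tool coordinates, whose origin is the TCP and whose axes are the tool frame's). Camera axes: x right, y down, z forward; pixel columns grow to the right and rows downward; lengths in m; the calibration is good to about 2 mm. The wrist camera is an equidistant fisheye: a pixel r from the principal point sees the ray r / f radians off the axis. A picture is of the moment at which its call begins: read the wrist's pose just before it. calibration takes no time and is no camera call.
- r.finish_job(): hands the job in, once; it reports no verdict.
The state is a dict: "time_s": time; "joints": joint angles; "joint_velocities": joint speeds; "effort": joint torques, N m; "tcp_pos": TCP position; "ee_rot": TCP orientation; "wrist_force": force on the tool from outside, world axes, zero at the start; "moment": the same for the moment, N m; "gripper_width": opening from 0.0 (shut) to 1.0 (fully open).
Only numpy, scipy, OpenCV 4.12 (cv2) and the standard library are available. Lean on these libraries where they do the work, as an engineer would, in place of code of your own. Each camera call takes 0.05 s, during which the arm holds its last target.

## Working session

There is one attempt and no reset: what is moved stays moved. The work goes in short steps, Python scripts to look and compute and a tool call to move; the robot and the scene stay as the last step left them, time stands still between calls to the robot, and variables do not carry over. Pictures are saved under pics/ and viewed, and the job is handed in when it is done.

Besides the shell and the picture viewer there is one more tool, called as a command line: name --argument value ..., lists and objects as JSON in quotes. move_arm: Moves the arm, as the interface text tells. Its arguments: {"type":"object","properties":{"increments":{"type":"array","items":{"type":"number"}}},"required":["increments"]}

```bash
mkdir -p pics; python3 - <<'E'
from station import r
import cv2
s=r.sense()
for k in s: print(k,s[k])
for n in("scene","side","wrist"):
    im=r.capture(n); cv2.imwrite(f"pics/{n}0.png",cv2.cvtColor(im,cv2.COLOR_RGB2BGR)); print(n,r.calibration(n))
E
```

```text
time_s 0.0
joints [ 1.48183925e+01  2.20922285e+01  3.79529007e-01 -2.90802693e-02
 -6.84101966e+01 -1.48167558e+01]
joint_velocities [-0.02724373  0.01441694 -0.04835567 -0.09106819 -0.0356211  -0.08899079]
effort [ 5.69075401e-04 -3.90661991e+01  1.87403029e+01  4.22001421e+00
  1.09914420e-02 -1.81494070e-04]
tcp_pos [6.24418281e-01 4.10279705e-05 2.29442170e-01]
ee_rot [[-2.19425960e-03 -9.99997580e-01  1.58594749e-04]
 [-9.23280196e-05  1.58797722e-04  9.99999983e-01]
 [-9.99997588e-01  2.19424492e-03 -9.26762396e-05]]
wrist_force [ 0.60969663 -1.02220289  0.17481188]
moment [-0.01554405 -0.0117878  -0.01354854]
gripper_width 0.9980258039182597
scene {'fx': 428.1047272285738, 'fy': 428.1047272285738, 'cx': 247.42893090582956, 'cy': 184.84102118708395, 'rvec': array([ 1.72216245,  2.10837456, -0.59987108]), 'tvec': array([ 0.01359172, -0.40915493,  1.49229022])}
side {'fx': 467.8806805099011, 'fy': 467.8806805099011, 'cx': 257.1550146558611, 'cy': 187.6061189485011, 'rvec': array([ 0.72030966, -2.47680177,  1.2581806 ]), 'tvec': array([0.47212906, 0.16236769, 1.32706486])}
wrist {'fx': 297.3186396354542, 'fy': 297.3186396354542, 'cx': 253.5626013633835, 'cy': 194.5293425009737, 'tool_from_camera': array([[ 1.22011813e-03, -2.79698264e-01,  9.60087179e-01,
        -1.54279115e-01],
       [ 9.99998824e-01, -5.50523414e-04, -1.43122121e-03,
         2.97191733e-04],
       [ 9.28860561e-04,  9.60087797e-01,  2.79697264e-01,
        -7.68188272e-02],
       [ 0.00000000e+00,  0.00000000e+00,  0.00000000e+00,
         1.00000000e+00]])}
```

View pics/scene0.png

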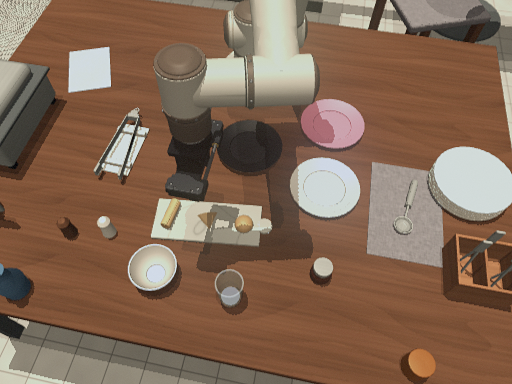

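View pics/side0.png

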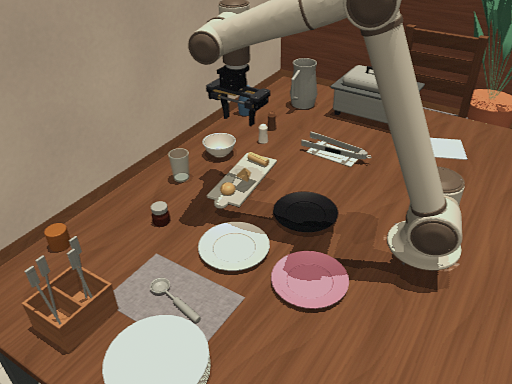

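View pics/wrist0.png

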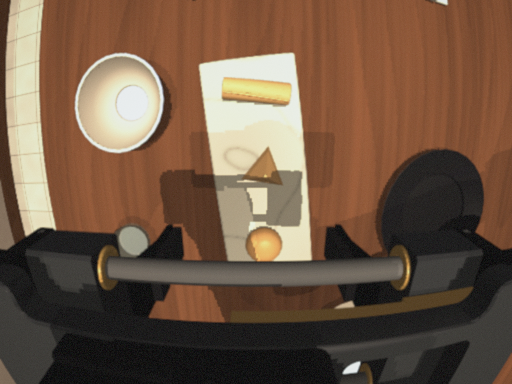

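```bash
cat >h.py <<'E'
import numpy as np,cv2
from station import r
def ray(n,uv,pose=None):
    c=r.calibration(n);u,v=uv
    if n!="wrist":
        R=cv2.Rodrigues(c["rvec"])[0];o=-R.T@c["tvec"];d=R.T@np.array([(u-c["cx"])/c["fx"],(v-c["cy"])/c["fy"],1]);return o,d
    p,Rt=pose;T=c["tool_from_camera"];x=(u-c["cx"])/c["fx"];y=(v-c["cy"])/c["fy"];t=np.hypot(x,y)
    s=np.sin(t)/t if t>1e-9 else 1
    d=np.array([x*s,y*s,np.cos(t)]);return p+Rt@T[:3,3],Rt@(T[:3,:3]@d)
def at(n,uv,z,pose=None):
    o,d=ray(n,uv,pose);return (o+d*(z-o[2])/d[2])[:3]
def proj(n,P):
    c=r.calibration(n);return cv2.projectPoints(np.array(P,float).reshape(-1,1,3),c["rvec"],c["tvec"],np.array([[c["fx"],0,c["cx"]],[0,c["fy"],c["cy"]],[0,0,1.]]),None)[0][:,0]
def crop(src,x,y,w,h,k,out):
    im=cv2.imread(src)[y:y+h,x:x+w];im=cv2.resize(im,None,fx=k,fy=k,interpolation=cv2.INTER_CUBIC);cv2.imwrite(out,im)
E
python3 - <<'E'
from h import *
crop("pics/scene0.png",85,95,80,95,6,"pics/a1.png")
crop("pics/side0.png",290,120,90,55,8,"pics/a2.png")
crop("pics/scene0.png",145,190,130,60,6,"pics/a3.png")
crop("pics/wrist0.png",190,40,130,120,5,"pics/a4.png")
E
```

```text
(no output)
```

View pics/a1.png

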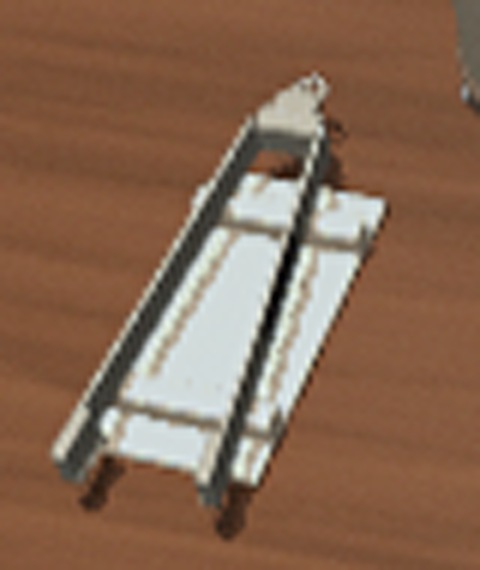

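View pics/a2.png

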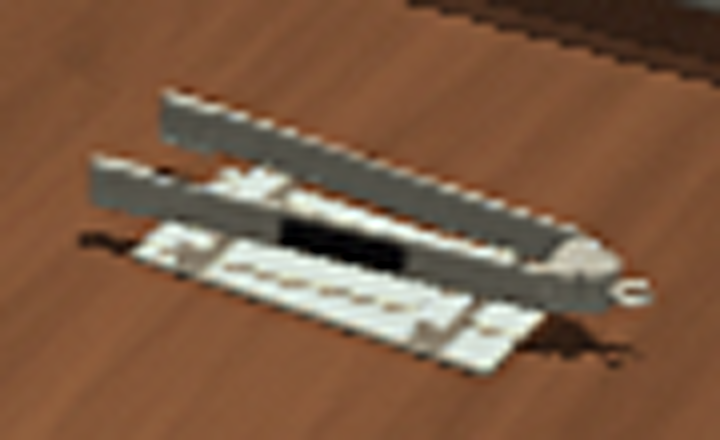

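View pics/a3.png

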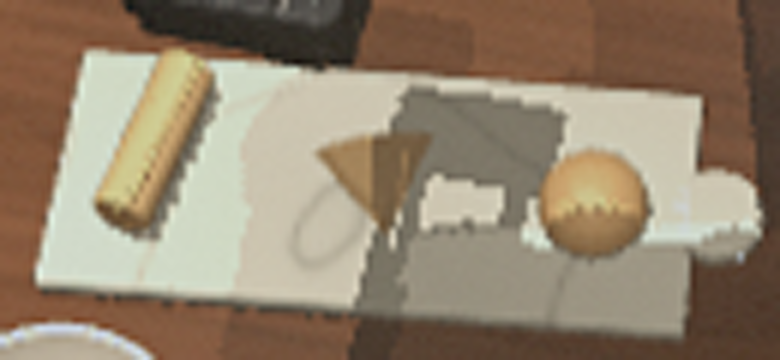

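View pics/a4.png

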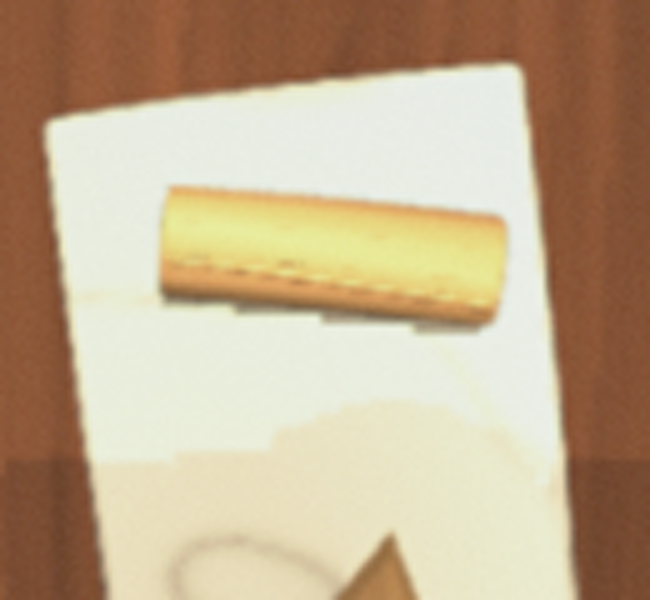

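```bash
python3 - <<'E'
from h import *
A=lambda n,o,k,p,z:at(n,(o[0]+p[0]/k-.5+.5/k,o[1]+p[1]/k-.5+.5/k),z).round(4)
print("scene tongs z.042")
for nm,p in dict(hL=(253,120),hR=(325,132),tipLo=(55,452),tipLi=(80,462),tipRo=(220,487),tipRi=(198,478),loop=(322,80)).items(): print(nm,A("scene",(85,95),6,p,.042))
print("rest z.006")
for nm,p in dict(a=(385,200),b=(255,487),c=(100,455),d=(200,187)).items(): print(nm,A("scene",(85,95),6,p,.006))
print("side tongs")
for nm,p in dict(nearTip=(92,155),farTip=(163,92),loop=(650,290),hingeNear=(610,280)).items(): print(nm,A("side",(290,120),8,p,.042))
print("side rest")
for nm,p in dict(a=(133,252),b=(487,374),c=(545,316)).items(): print(nm,A("side",(290,120),8,p,.006))
print("roll scene z=.026")
for nm,p in dict(top=(190,62),bot=(122,212),l1=(160,55),r1=(214,75),l2=(95,205),r2=(148,228)).items(): print(nm,A("scene",(145,190),6,p,.026))
s=r.sense();pose=(np.array([0.62442,0,0.22944]),np.array(s["ee_rot"]))
print("roll wrist")
for nm,p in dict(l=(163,243),rr=(503,270),lt=(168,187),lb=(162,297),rt=(505,215),rb=(490,325)).items():
    print(nm,at("wrist",(190+p[0]/5-.4,40+p[1]/5-.4),.026,pose).round(4))
for nm,p in dict(b1=(45,122),b2=(522,66)).items():
    print(nm,at("wrist",(190+p[0]/5-.4,40+p[1]/5-.4),.012,pose).round(4))
im=cv2.imread("pics/scene0.png")
print("plate")
for p in [(290,187),(360,187),(325,158),(325,218)]: print(at("scene",p,.018).round(4))
crop("pics/scene0.png",280,150,90,75,6,"pics/p.png")
for n in("b1","b2"):pass
for p in [(85,52),(702,96),(685,335),(38,288)]: print("board",A("scene",(145,190),6,p,.012))
E
```

```text
scene tongs z.042
hL [ 0.3257 -0.328   0.042 ]
hR [ 0.3259 -0.2891  0.042 ]
tipLo [ 0.5399 -0.3485  0.042 ]
tipLi [ 0.5429 -0.3348  0.042 ]
tipRo [ 0.543  -0.2654  0.042 ]
tipRi [ 0.5402 -0.2773  0.042 ]
loop [ 0.2925 -0.3023  0.042 ]
rest z.006
a [ 0.3355 -0.261   0.006 ]
b [ 0.519  -0.2658  0.006 ]
c [ 0.5165 -0.3462  0.006 ]
d [ 0.3467 -0.3584  0.006 ]
side tongs
nearTip [ 0.549  -0.2811  0.042 ]
farTip [ 0.5488 -0.3513  0.042 ]
loop [ 0.285  -0.3042  0.042 ]
hingeNear [ 0.303  -0.3029  0.042 ]
side rest
a [ 0.5186 -0.2678  0.006 ]
b [ 0.3375 -0.258   0.006 ]
c [ 0.3346 -0.3155  0.006 ]
roll scene z=.026
top [ 0.5788 -0.0969  0.026 ]
bot [ 0.6587 -0.1046  0.026 ]
l1 [ 0.578  -0.1114  0.026 ]
r1 [ 0.5832 -0.0842  0.026 ]
l2 [ 0.6578 -0.1173  0.026 ]
r2 [ 0.6639 -0.091   0.026 ]
roll wrist
l [ 0.6614 -0.1039  0.026 ]
rr [ 0.5807 -0.0974  0.026 ]
lt [ 0.6601 -0.1175  0.026 ]
lb [ 0.6617 -0.0908  0.026 ]
rt [ 0.5803 -0.1108  0.026 ]
rb [ 0.5837 -0.0841  0.026 ]
b1 [ 0.6922 -0.1371  0.012 ]
b2 [ 0.5742 -0.1506  0.012 ]
plate
[0.4693 0.204  0.018 ]
[0.4294 0.3985 0.018 ]
[0.3486 0.2907 0.018 ]
[0.5481 0.3115 0.018 ]
board [ 0.5761 -0.1505  0.012 ]
board [0.5414 0.1357 0.012 ]
board [0.6606 0.1501 0.012 ]
board [ 0.6957 -0.134   0.012 ]
```

View pics/p.png

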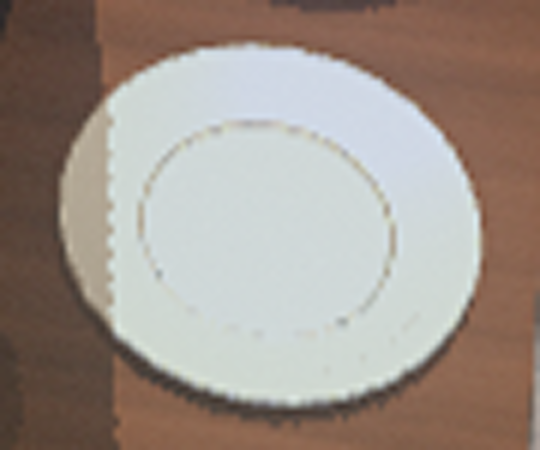

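move_arm --increments '[7,0,0,0,0.017,-0.025,0.087,14,0,0,0,0.034,-0.05,0.087,21,0,0,0,0.051,-0.075,0.087,28,0,0,0,0.068,-0.1,0.087,35,0,0,0,0.085,-0.125,0.087,42,0,0,0,0.102,-0.15,0.087,49,0,0,0,0.119,-0.175,0.087,56,0,0,0,0.136,-0.2,0.087,63,0,0,0,0.153,-0.225,0.087,70,0,0,0,0.17,-0.25,0.087,77,0,0,0,0.187,-0.275,0.087,84,0,0,0,0.205,-0.305,0.087]'

```text
time_s: 1.15
tcp_pos: [0.4189, -0.3055, 0.2305]
ee_rot: [[-0.0, -0.099, 0.995], [0.0, 0.995, 0.099], [-1.0, 0.0, -0.0]]
wrist_force: [1.3, -0.1, -0.2]
gripper_width: 0.998
```

move_arm --increments '[6,0,0,0,0,0,0.087,6,0,0,0,0,0,0.087,6,0,0,0,0,0,0.087]'

```text
time_s: 1.4
tcp_pos: [0.4197, -0.3051, 0.2303]
ee_rot: [[-0.0, -0.002, 1.0], [0.0, 1.0, 0.002], [-1.0, 0.0, -0.0]]
wrist_force: [-0.3, 0.1, -0.2]
gripper_width: 0.999
```

```bash
python3 - <<'E'
from h import *
s=r.sense()
for n in("wrist","scene","side"):
    im=r.capture(n); cv2.imwrite(f"pics/{n}1.png",cv2.cvtColor(im,cv2.COLOR_RGB2BGR))
for k in s: print(k,s[k])
np.savez("p1.npz",p=s["tcp_pos"],R=s["ee_rot"])
E
```

```text
time_s 1.4
joints [-1.80828789e+01  1.17148664e+01 -1.42840027e+01 -1.07654111e-02
 -6.40185547e+01 -7.18009205e+01]
joint_velocities [ 1.40598379 -0.01323567  0.20719898 -0.03445667 -0.01050085  0.19779357]
effort [ -0.57495542 -29.09076154  17.99803376   4.06636924  -0.07496761
  -0.08280542]
tcp_pos [ 0.41973905 -0.30510287  0.23034679]
ee_rot [[-2.36649821e-04 -1.94571500e-03  9.99998079e-01]
 [ 2.54949385e-04  9.99998074e-01  1.94577533e-03]
 [-9.99999939e-01  2.55409363e-04 -2.36153307e-04]]
wrist_force [-0.29271328  0.06969952 -0.18702958]
moment [-0.05259021 -0.07201438 -0.01964461]
gripper_width 0.999205147791526
```

View pics/wrist1.png

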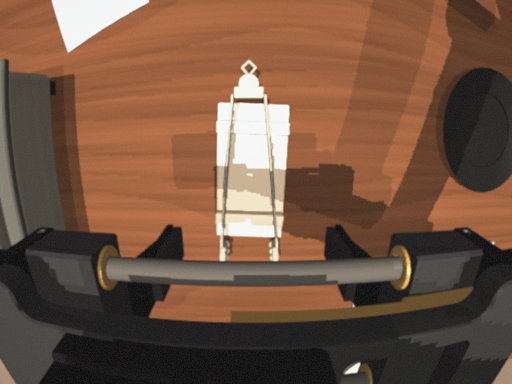

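```bash
python3 - <<'E'
from h import *
crop("pics/wrist1.png",200,50,110,110,7,"pics/b1.png") if 0 else crop("pics/wrist1.png",200,55,105,110,5,"pics/b1.png")
crop("pics/wrist1.png",200,160,105,105,5,"pics/b2.png")
E
```

```text
(no output)
```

View pics/b1.png

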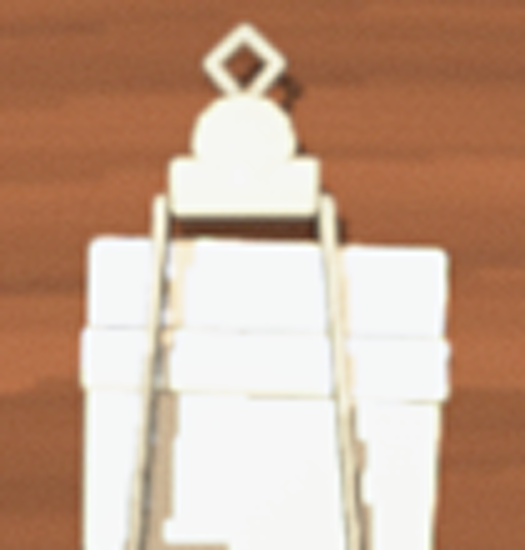

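View pics/b2.png

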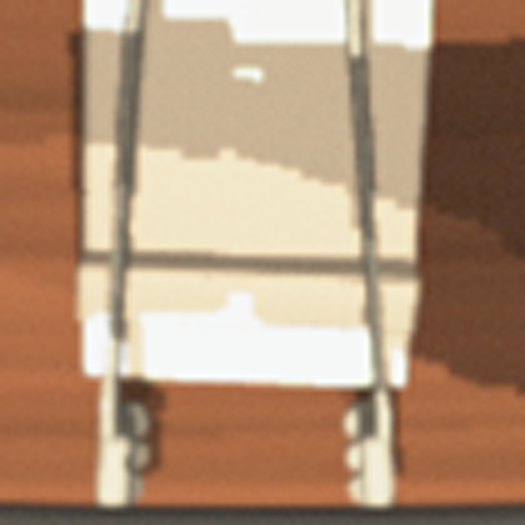

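```bash
python3 - <<'E'
from h import *
d=np.load("p1.npz");pose=(d["p"],d["R"])
B1=lambda p,z:at("wrist",(200+p[0]/5-.4,55+p[1]/5-.4),z,pose).round(4)[:2]
B2=lambda p,z:at("wrist",(200+p[0]/5-.4,160+p[1]/5-.4),z,pose).round(4)[:2]
for nm,p in dict(loop=(245,22),hingeL=(160,197),hingeR=(327,197),headL=(170,158),headR=(319,158),midL=(135,505),midR=(350,505)).items(): print(nm,B1(p,.042))
for nm,p in dict(aL=(128,110),aR=(363,110),bL=(112,340),bR=(379,350),padL=(122,385),padR=(352,390),endLo=(97,505),endRo=(393,505),endLi=(139,500),endRi=(347,500)).items(): print(nm,B2(p,.042))
for nm,p in dict(r1=(90,238),r2=(447,250)).items(): print(nm,B1(p,.006))
for nm,p in dict(r3=(85,378),r4=(405,386)).items(): print(nm,B2(p,.006))
for nm,p in dict(bar1=(82,327),bar1b=(82,385),bar1R=(448,340),bar1Rb=(448,400)).items(): print(nm,B1(p,.02))
print(B2((80,255),.02),B2((415,265),.02))
E
```

```text
loop [ 0.2835 -0.311 ]
hingeL [ 0.3242 -0.3303]
hingeR [ 0.3243 -0.2924]
headL [ 0.3152 -0.328 ]
headR [ 0.3153 -0.2942]
midL [ 0.3957 -0.3367]
midR [ 0.3958 -0.2866]
aL [ 0.427 -0.339]
aR [ 0.427  -0.2831]
bL [ 0.4862 -0.3447]
bR [ 0.4888 -0.2778]
padL [ 0.4986 -0.3426]
padR [ 0.4998 -0.2844]
endLo [ 0.5336 -0.3506]
endRo [ 0.5333 -0.2728]
endLi [ 0.5319 -0.3394]
endRi [ 0.5316 -0.285 ]
r1 [ 0.3324 -0.3507]
r2 [ 0.3354 -0.2607]
r3 [ 0.513  -0.3569]
r4 [ 0.5152 -0.2674]
bar1 [ 0.3547 -0.3512]
bar1b [ 0.3691 -0.3514]
bar1R [ 0.3579 -0.2618]
bar1Rb [ 0.3727 -0.2616]
[ 0.4714 -0.3549] [ 0.474  -0.2673]
```

move_arm --increments '[0,0,0,0.025,-0.006,0.002,0.087,0,0,0,0.055,-0.006,0.002,0.087,0,0,0,0.085,-0.006,0.002,0.087,0,0,0,0.115,-0.006,0.002,0.087,0,0,0,0.14,-0.006,0.002,0.087,0,0,0,0.165,-0.006,0.002,0.087,0,0,0,0.185,-0.006,0.002,0.087,0,0,0,0.198,-0.006,0.002,0.087,0,0,0,0.205,-0.006,0.002,0.087,0,0,0,0.208,-0.006,0.002,0.087,0,0,0,0.208,-0.006,0.002,0.087]'

```text
time_s: 2.47
tcp_pos: [0.4224, -0.3106, 0.0223]
ee_rot: [[-0.001, -0.002, 1.0], [0.0, 1.0, 0.002], [-1.0, 0.0, -0.001]]
wrist_force: [-0.5, -0.5, 0.5]
gripper_width: 0.995
```

```bash
python3 - <<'E'
from h import *
for n in("wrist","side"):
    im=r.capture(n); cv2.imwrite(f"pics/{n}2.png",cv2.cvtColor(im,cv2.COLOR_RGB2BGR))
crop("pics/side2.png",260,90,130,90,6,"pics/c2.png")
E
```

```text
(no output)
```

View pics/wrist2.png

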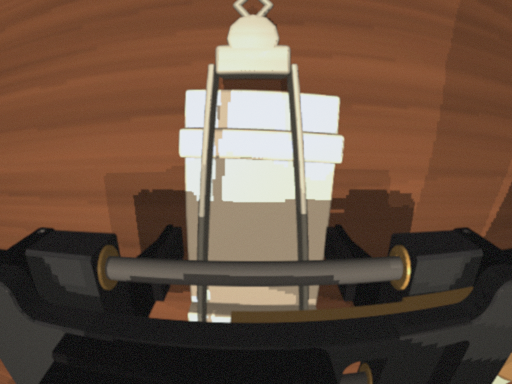

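View pics/c2.png

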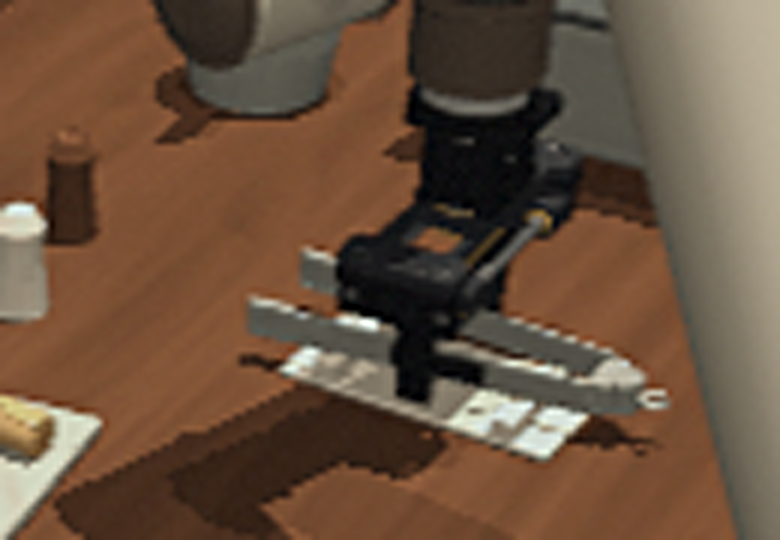

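```bash
python3 - <<'E'
from h import *
for p in [(280,235),(405,258),(92,170),(610,295)]:
    o,d=ray("side",(290+p[0]/8,120+p[1]/8)); print(p,(o+d*(-0.283-o[1])/d[1]).round(4))
E
```

```text
(280, 235) [ 0.4505 -0.283   0.0269]
(405, 258) [ 0.3893 -0.283   0.0343]
(92, 170) [ 0.5477 -0.283   0.0315]
(610, 295) [ 0.2938 -0.283   0.0461]
```

move_arm --increments '[0,0,0,0,0,0,0.07,0,0,0,0,0,0,0.06,0,0,0,0,0,0,0.055,0,0,0,0,0,0,0.052,0,0,0,0,0,0,0.05,0,0,0,0,0,0,0.05,0,0,0,0,0,0,0.05,0,0,0,0,0,0,0.05]'

```text
time_s: 3.23
tcp_pos: [0.4222, -0.3111, 0.0228]
ee_rot: [[0.001, -0.0, 1.0], [-0.0, 1.0, 0.0], [-1.0, -0.0, 0.001]]
wrist_force: [0.6, 1.1, 2.0]
gripper_width: 0.588
```

```bash
python3 - <<'E'
from h import *
im=r.capture("wrist"); cv2.imwrite(f"pics/w3.png",cv2.cvtColor(im,cv2.COLOR_RGB2BGR))
s=r.sense();print(s["gripper_width"]*87,s["wrist_force"],s["tcp_pos"])
E
```

```text
50.80620531436861 [ 0.33221475 -0.00902167  2.82271404] [ 0.42224098 -0.31112112  0.02280164]
```

View pics/w3.png

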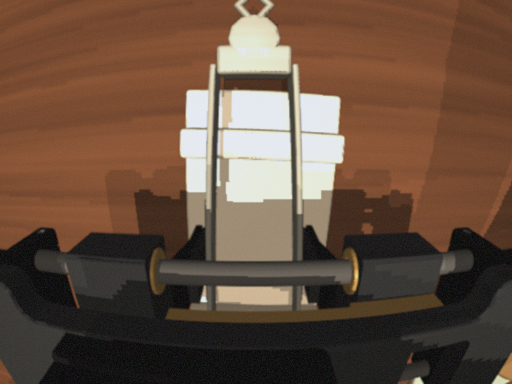

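move_arm --increments '[0,0,0,0,0,0,0.048,0,0,0,0,0,0,0.048,0,0,0,-0.002,0,0,0.048,0,0,0,-0.008,0,0,0.048,0,0,0,-0.018,0,0,0.048,0,0,0,-0.03,0,0,0.048,0,0,0,-0.045,0,0,0.048,0,0,0,-0.06,0,0,0.048,0,0,0,-0.075,0,0,0.048,0,0,0,-0.085,0,0,0.048,0,0,0,-0.09,0,0,0.048,0,0,0,-0.09,0,0,0.048]'

```text
time_s: 4.28
tcp_pos: [0.4226, -0.3112, 0.114]
ee_rot: [[0.003, -0.0, 1.0], [-0.001, 1.0, 0.0], [-1.0, -0.001, 0.003]]
wrist_force: [0.3, 0.5, -1.4]
gripper_width: 0.552
```

```bash
python3 - <<'E'
from h import *
s=r.sense();print(s["gripper_width"]*87,s["wrist_force"],s["tcp_pos"])
for n in("wrist","side","scene"):
    im=r.capture(n); cv2.imwrite(f"pics/{n}4.png",cv2.cvtColor(im,cv2.COLOR_RGB2BGR))
crop("pics/side4.png",260,70,130,100,6,"pics/d1.png")
crop("pics/scene4.png",80,90,110,100,6,"pics/d2.png")
E
```

```text
48.03043137697303 [ 0.34417705  0.48655474 -1.39188521] [ 0.42256008 -0.31118444  0.11395842]
```

View pics/d1.png

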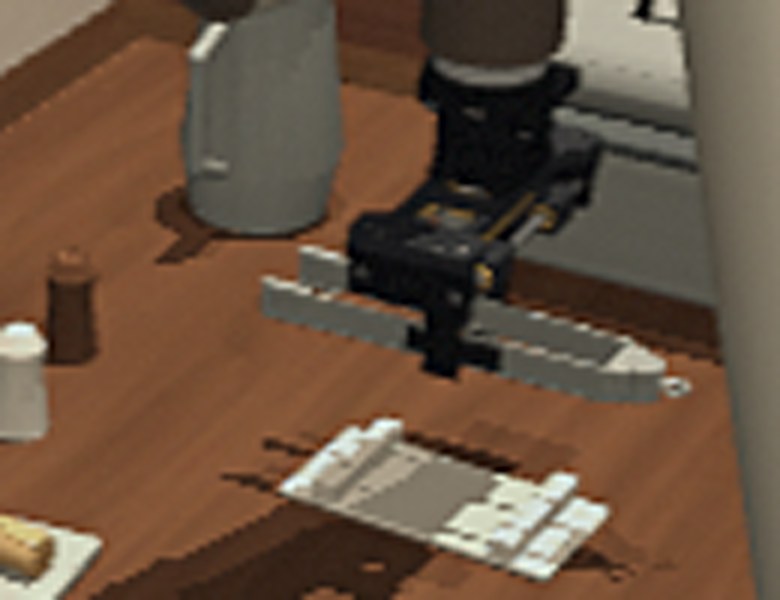

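View pics/d2.png

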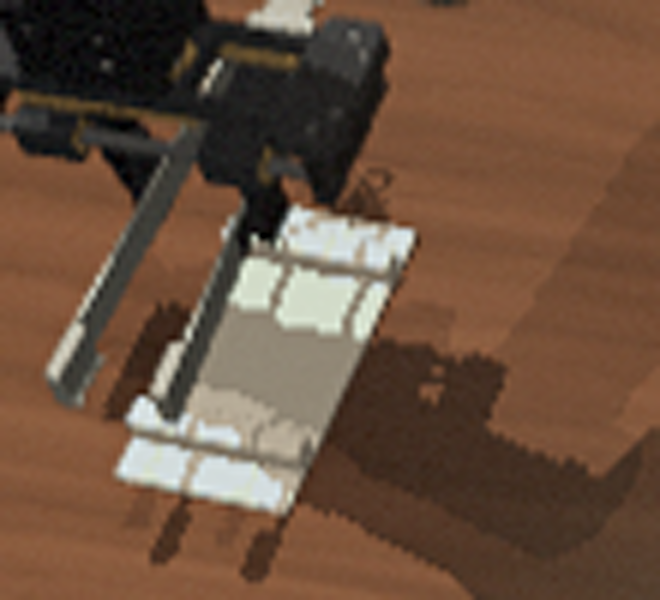

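View pics/wrist4.png

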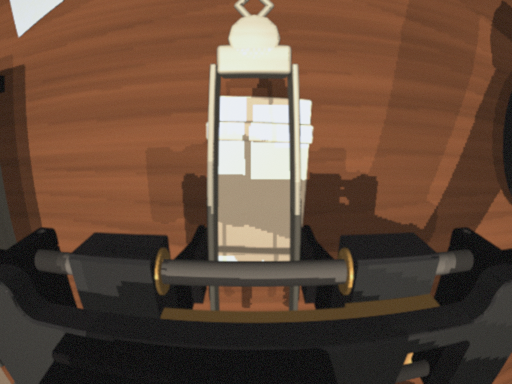

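```bash
python3 - <<'E'
from h import *
for p in [(262,278),(262,312),(660,372),(408,322),(498,345)]:
    o,d=ray("side",(260+p[0]/6,70+p[1]/6)); y=-0.283 if p[0]<300 else -.29; print(p,(o+d*(y-o[1])/d[1]).round(4))
E
```

```text
(262, 278) [ 0.5436 -0.283   0.1359]
(262, 312) [ 0.5425 -0.283   0.1134]
(660, 372) [ 0.2954 -0.29    0.1404]
(408, 322) [ 0.4501 -0.29    0.129 ]
(498, 345) [ 0.3928 -0.29    0.1299]
```

move_arm --increments '[0,0,0,0,0.01,0.004,0.048,0.5,0,0,0,0.03,0.012,0.048,1,0,0,0,0.055,0.022,0.048,2,0,0,0,0.08,0.032,0.048,2.5,0,0,0,0.105,0.043,0.048,3,0,0,0,0.13,0.053,0.048,3.5,0,0,0,0.155,0.064,0.048,4,0,0,0.01,0.18,0.074,0.048,4.5,0,0,0.02,0.2,0.082,0.048,5,0,0,0.026,0.215,0.088,0.048,5,0,0,0.029,0.22,0.0905,0.048,5,0,0,0.029,0.22,0.0905,0.048]'

```text
time_s: 5.43
tcp_pos: [0.5122, -0.0896, 0.0822]
ee_rot: [[-0.003, 0.085, 0.996], [-0.0, 0.996, -0.085], [-1.0, -0.0, -0.003]]
wrist_force: [-0.8, -0.7, -1.0]
gripper_width: 0.553
```

```bash
python3 - <<'E'
from h import *
s=r.sense();print(s["gripper_width"]*87,s["wrist_force"],s["tcp_pos"],s["ee_rot"])
for n in("wrist","side","scene"):
    im=r.capture(n); cv2.imwrite(f"pics/{n}5.png",cv2.cvtColor(im,cv2.COLOR_RGB2BGR))
crop("pics/side5.png",200,90,130,100,6,"pics/e1.png")
crop("pics/scene5.png",130,140,120,100,6,"pics/e2.png")
E
```

```text
48.111886111779064 [-0.75571617 -0.66320574 -0.97874831] [ 0.51222002 -0.0896162   0.08219251] [[-2.69354993e-03  8.47168278e-02  9.96401427e-01]
 [-2.45678251e-04  9.96404956e-01 -8.47177919e-02]
 [-9.99996342e-01 -4.72985763e-04 -2.66305342e-03]]
```

View pics/e1.png

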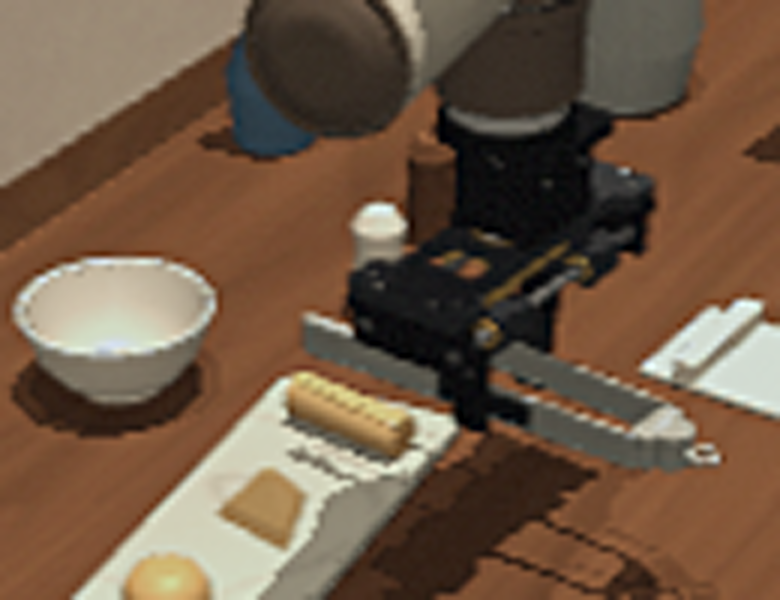

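View pics/e2.png

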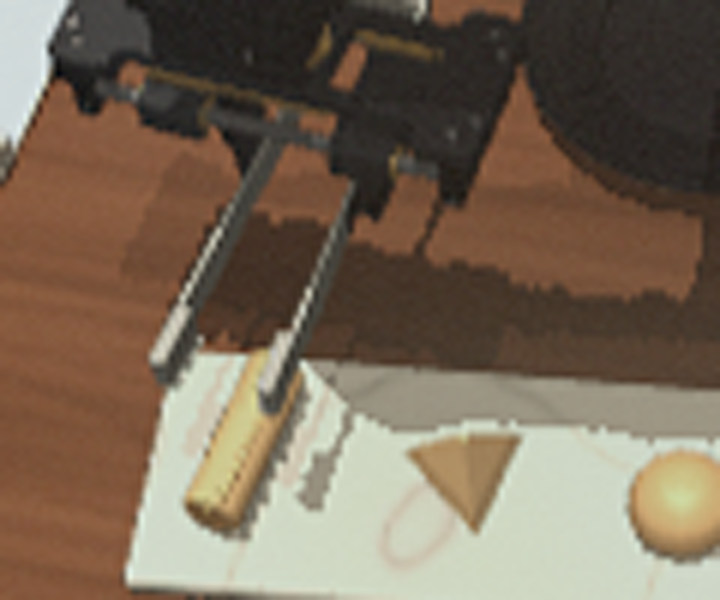

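View pics/wrist5.png

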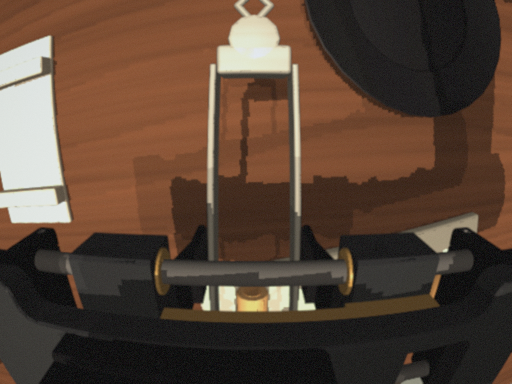

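```bash
python3 - <<'E'
from h import *
A=lambda p,z:at("scene",(130+p[0]/6-.4,140+p[1]/6-.4),z).round(4)[:2]
for p in [(150,357),(172,366),(258,388),(279,397),(170,305),(192,313),(270,330),(292,338)]: print(p,A(p,.1024))
# project predicted tongs pads and roll
s=r.sense();R=s["ee_rot"];T=s["tcp_pos"]
x=R[:,2];y=R[:,1]
o=np.array(T)-.002*x; o[2]=.0794
for sx in(95,125):
  for sy in(-28.5,-20.5,20.5,28.5):
    q=o+x*sx/1e3+y*sy/1e3+np.array([0,0,.023]); u=proj("scene",q)[0]; print(sx,sy,((u-[130,140]+.4)*6).round(0), q.round(4))
E
```

```text
(150, 357) [ 0.6279 -0.1289]
(172, 366) [ 0.6302 -0.1184]
(258, 388) [ 0.6332 -0.0796]
(279, 397) [ 0.6356 -0.0697]
(170, 305) [ 0.6014 -0.1285]
(192, 313) [ 0.6034 -0.118 ]
(270, 330) [ 0.6048 -0.0828]
(292, 338) [ 0.6067 -0.0724]
95 -28.5 [171. 307.] [ 0.6023 -0.1279  0.1024]
95 -20.5 [188. 312.] [ 0.603  -0.1199  0.1024]
95 20.5 [277. 335.] [ 0.6066 -0.0791  0.1023]
95 28.5 [295. 340.] [ 0.6073 -0.0711  0.1023]
125 -28.5 [143. 365.] [ 0.6322 -0.1305  0.1023]
125 -20.5 [161. 370.] [ 0.6329 -0.1226  0.1023]
125 20.5 [251. 394.] [ 0.6365 -0.0817  0.1023]
125 28.5 [269. 399.] [ 0.6372 -0.0737  0.1023]
```

move_arm --increments '[0,0,0,0.006,-0.001,0.003,0.048,0,0,0,0.016,-0.001,0.003,0.048,0,0,0,0.026,-0.001,0.003,0.048,0,0,0,0.036,-0.001,0.003,0.048,0,0,0,0.044,-0.001,0.003,0.048,0,0,0,0.051,-0.001,0.003,0.048,0,0,0,0.057,-0.001,0.003,0.048,0,0,0,0.061,-0.001,0.003,0.048,0,0,0,0.062,-0.001,0.003,0.048,0,0,0,0.062,-0.001,0.003,0.048]'

```text
time_s: 6.42
tcp_pos: [0.5154, -0.0922, 0.0213]
ee_rot: [[-0.0, 0.087, 0.996], [-0.0, 0.996, -0.087], [-1.0, -0.0, -0.0]]
wrist_force: [-0.2, -0.8, -0.7]
gripper_width: 0.554
```

```bash
python3 - <<'E'
from h import *
s=r.sense();print(s["gripper_width"]*87,s["wrist_force"],s["tcp_pos"])
for n in("side","scene"):
    im=r.capture(n); cv2.imwrite(f"pics/{n}6.png",cv2.cvtColor(im,cv2.COLOR_RGB2BGR))
crop("pics/side6.png",200,110,110,90,7,"pics/f1.png")
crop("pics/scene6.png",130,160,100,80,7,"pics/f2.png")
E
```

```text
48.17201423181043 [-0.23818155 -0.78640131 -0.68931882] [ 0.51537084 -0.09221193  0.02131291]
```

View pics/f1.png

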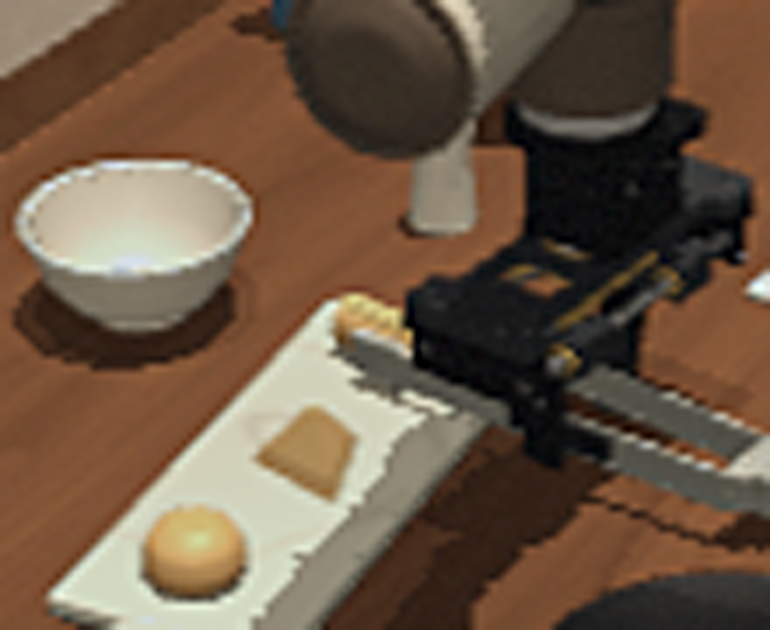

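View pics/f2.png

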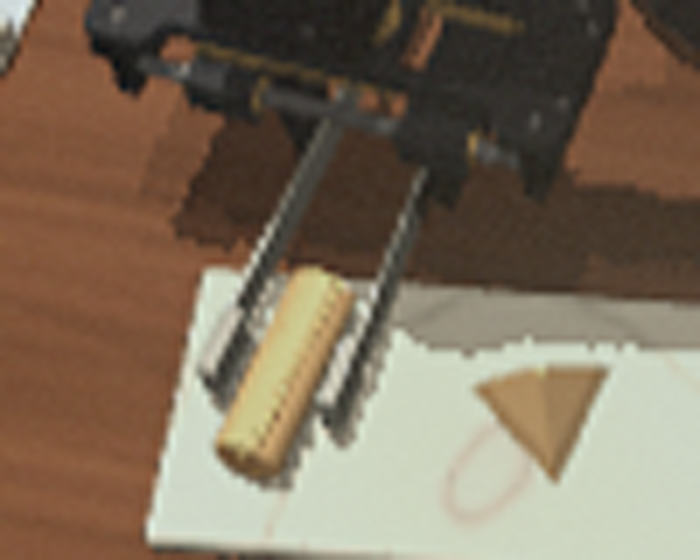

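move_arm --increments '[0,0,0,0.002,0,0,0.048,0,0,0,0.002,0,0,0.046,0,0,0,0.002,0,0,0.045,0,0,0,0.002,0,0,0.044,0,0,0,0.002,0,0,0.043,0,0,0,0.002,0,0,0.042,0,0,0,0.002,0,0,0.04,0,0,0,0.002,0,0,0.036,0,0,0,0.002,0,0,0.03,0,0,0,0.002,0,0,0.03,0,0,0,0.002,0,0,0.03,0,0,0,0.002,0,0,0.03]'

```text
time_s: 7.52
tcp_pos: [0.5154, -0.0922, 0.0196]
ee_rot: [[0.0, 0.087, 0.996], [-0.0, 0.996, -0.087], [-1.0, 0.0, 0.0]]
wrist_force: [-0.0, -0.1, -0.7]
gripper_width: 0.478
```

```bash
python3 - <<'E'
from h import *
s=r.sense();print(s["gripper_width"]*87,s["wrist_force"],s["tcp_pos"])
for n in("scene",):
    im=r.capture(n); cv2.imwrite(f"pics/{n}7.png",cv2.cvtColor(im,cv2.COLOR_RGB2BGR))
crop("pics/scene7.png",130,160,100,80,7,"pics/g2.png")
E
```

```text
41.60428683859904 [-0.04560849 -0.06524028 -0.74022809] [ 0.51544821 -0.09220271  0.01957782]
```

View pics/g2.png

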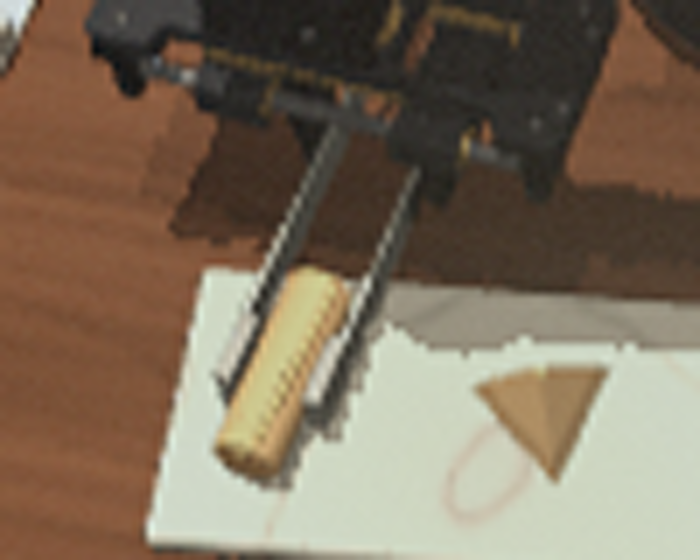

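move_arm --increments '[0,0,0,-0.002,0,0,0.03,0,0,0,-0.006,0,0,0.03,0,0,0,-0.012,0,0,0.03,0,0,0,-0.02,0,0,0.03,0,0,0,-0.03,0,0,0.03,0,0,0,-0.042,0,0,0.03,0,0,0,-0.056,0,0,0.03,0,0,0,-0.07,0,0,0.03,0,0,0,-0.083,0,0,0.03,0,0,0,-0.093,0,0,0.03,0,0,0,-0.099,0,0,0.03,0,0,0,-0.1,0,0,0.03]'

```text
time_s: 8.57
tcp_pos: [0.5161, -0.0922, 0.1212]
ee_rot: [[0.003, 0.087, 0.996], [0.0, 0.996, -0.087], [-1.0, 0.001, 0.003]]
wrist_force: [-0.5, 0.9, -1.9]
gripper_width: 0.48
```

```bash
python3 - <<'E'
from h import *
s=r.sense();print(s["gripper_width"]*87,s["wrist_force"],s["tcp_pos"])
for n in("scene","side"):
    im=r.capture(n); cv2.imwrite(f"pics/{n}8.png",cv2.cvtColor(im,cv2.COLOR_RGB2BGR))
crop("pics/scene8.png",120,140,110,90,6,"pics/h2.png")
crop("pics/side8.png",190,90,130,100,6,"pics/h1.png")
E
```

```text
41.790191610419754 [-0.52168253  0.8911224  -1.88473006] [ 0.51613706 -0.09217125  0.1212499 ]
```

View pics/h2.png

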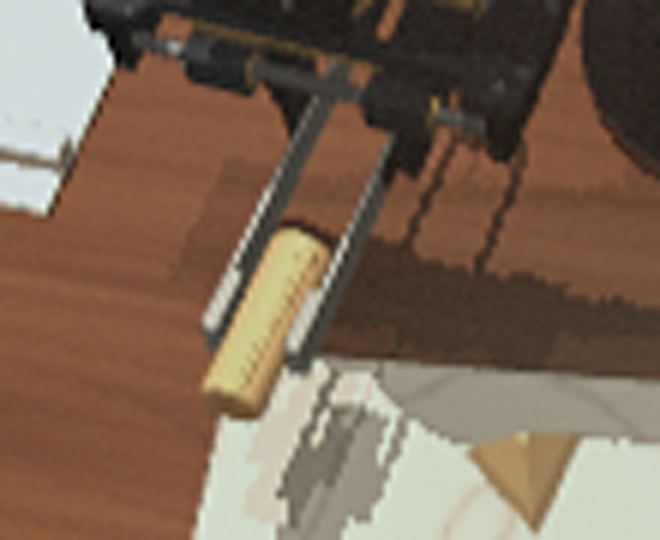

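View pics/h1.png

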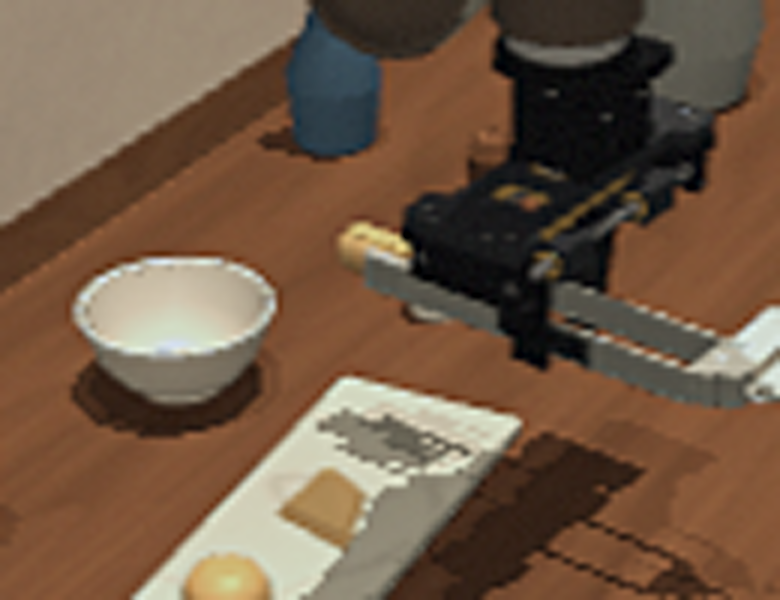

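```bash
python3 - <<'E'
from h import *
from scipy.optimize import least_squares
def fit(n,pts):
    P=np.array([at(n,p,.018)[:2] for p in pts]); f=lambda q:np.hypot(*(P-q[:2]).T)-q[2]
    q=least_squares(f,[.45,.3,.1]); print(n,q.x.round(4),(q.fun*1e3).round(1))
S=lambda p:(280+p[0]/6-.4,150+p[1]/6-.4)
fit("scene",[S(p) for p in [(60,210),(480,235),(250,43),(295,405),(108,98),(440,330),(405,95)]])
im=cv2.imread("pics/side0.png");crop("pics/side0.png",190,215,90,65,8,"pics/q.png")
E
```

```text
scene [0.4441 0.2989 0.0991] [-0.4  0.1  0.6  2.6 -1.1 -3.   1.2]
```

View pics/q.png

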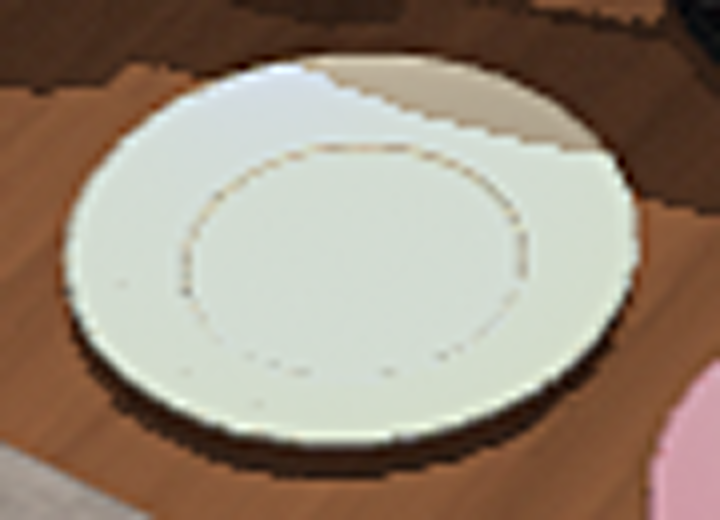

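move_arm --increments '[0,0,0,0,0.004,-0.002,0.03,0,0,0,0,0.012,-0.007,0.03,0,0,0,0,0.025,-0.014,0.03,0,0,0,0,0.042,-0.023,0.03,0,0,0,0,0.06,-0.033,0.03,0,0,0,0,0.08,-0.044,0.03,0,0,0,0,0.1,-0.055,0.03,0,0,0,0,0.12,-0.066,0.03,0,0,0,0,0.14,-0.077,0.03,0,0,0,0,0.158,-0.087,0.03,0,0,0,0,0.173,-0.095,0.03,0,0,0,0,0.185,-0.102,0.03]'

```text
time_s: 9.67
tcp_pos: [0.4285, 0.1023, 0.1191]
ee_rot: [[-0.001, 0.086, 0.996], [-0.0, 0.996, -0.086], [-1.0, -0.001, -0.001]]
wrist_force: [0.7, 0.4, -1.7]
gripper_width: 0.48
```

move_arm --increments '[0,0,0,0,0.012,-0.007,0.03,0,0,0,0,0.027,-0.015,0.03,0,0,0,0,0.045,-0.025,0.03,0,0,0,0,0.065,-0.036,0.03,0,0,0,0,0.085,-0.047,0.03,0,0,0,0,0.105,-0.058,0.03,0,0,0,0,0.125,-0.069,0.03,0,0,0,0,0.145,-0.08,0.03,0,0,0,0,0.165,-0.091,0.03,0,0,0,0,0.18,-0.099,0.03,0,0,0,0,0.191,-0.105,0.03,0,0,0,0,0.197,-0.108,0.03]'

```text
time_s: 10.67
tcp_pos: [0.3384, 0.3077, 0.1192]
ee_rot: [[-0.0, 0.085, 0.996], [-0.001, 0.996, -0.085], [-1.0, -0.001, -0.0]]
wrist_force: [-0.5, 0.8, -1.6]
gripper_width: 0.479
```

```bash
python3 - <<'E'
from h import *
s=r.sense();print(s["gripper_width"]*87,s["wrist_force"],s["tcp_pos"],s["time_s"])
for n in("scene","side"):
    im=r.capture(n); cv2.imwrite(f"pics/{n}9.png",cv2.cvtColor(im,cv2.COLOR_RGB2BGR))
crop("pics/scene9.png",260,110,120,100,6,"pics/i2.png")
crop("pics/side9.png",170,150,150,120,5,"pics/i1.png")
print(at("side",(234,246),.018))
E
```

```text
41.70405159694877 [-0.48317156  0.75526667 -1.6307822 ] [0.33843073 0.30774171 0.11916886] 10.6667
[0.44250308 0.30408938 0.018     ]
```

View pics/i2.png

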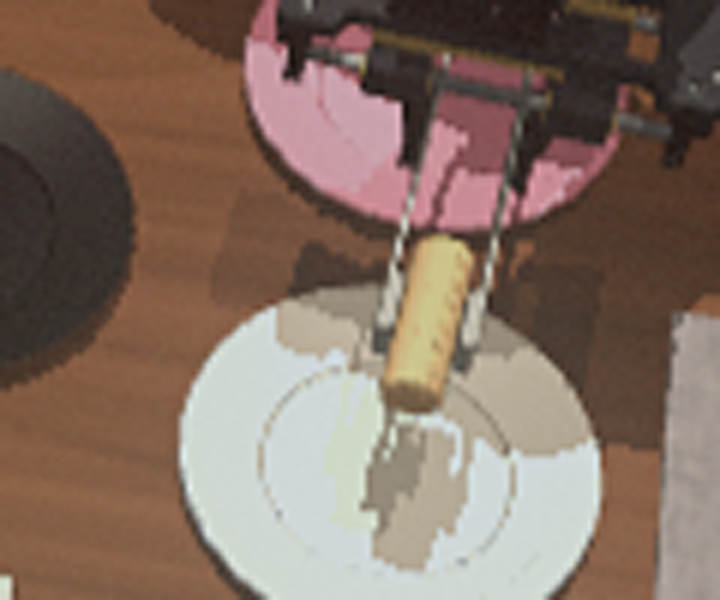

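View pics/i1.png

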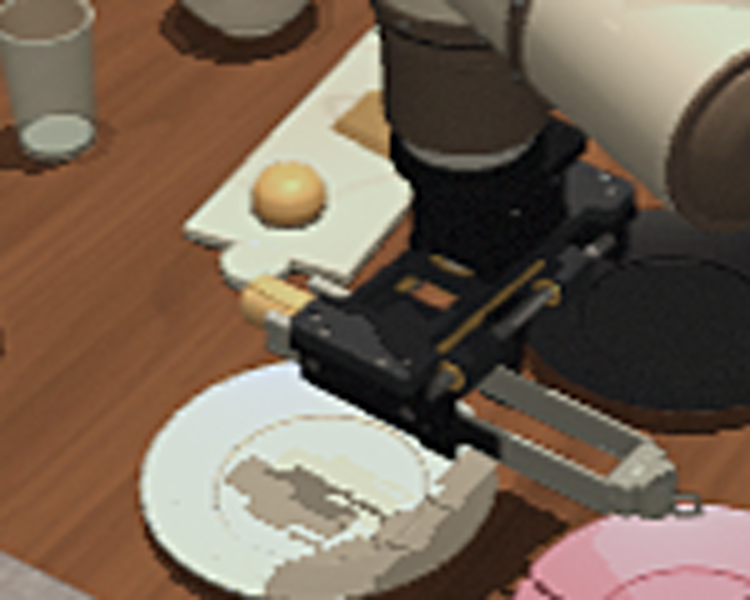

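```bash
python3 - <<'E'
from h import *
A=lambda p,z:at("scene",(260+p[0]/6-.4,110+p[1]/6-.4),z).round(4)
for p in [(430,320),(443,243),(414,393)]: print(A(p,.128))
# triangulate far end: scene (414,393) vs side (243,303)
o1,d1=ray("scene",(260+414/6,110+395/6)); o2,d2=ray("side",(170+258/5,150+303/5))
M=np.stack([d1,-d2],1);t=np.linalg.lstsq(M,o2-o1,rcond=None)[0];print(o1+d1*t[0],o2+d2*t[1])
E
```

```text
[0.4433 0.2996 0.128 ]
[0.4003 0.3013 0.128 ]
[0.4829 0.2966 0.128 ]
[0.48215299 0.29821097 0.12395667] [0.48207761 0.29810695 0.12399832]
```

move_arm --increments '[0,0,0,0,0.001,0,0.03,0,0,0,0,0.001,0,0.03,0,0,0,0,0.001,0,0.03,0,0,0,0,0.001,0,0.03,0,0,0,0,0.001,0,0.03,0,0,0,0,0.001,0,0.03,0,0,0,0,0.001,0,0.03,0,0,0,0,0.001,0,0.03,0,0,0,0,0.001,0,0.03,0,0,0,0,0.001,0,0.03,0,0,0,0,0.001,0,0.03,0,0,0,0,0.001,0,0.03]'

```text
time_s: 11.77
tcp_pos: [0.3395, 0.3076, 0.1195]
ee_rot: [[0.0, 0.087, 0.996], [-0.0, 0.996, -0.087], [-1.0, -0.0, 0.0]]
wrist_force: [-0.6, 0.2, -1.3]
gripper_width: 0.476
```

```bash
python3 - <<'E'
from h import *
s=r.sense();print(s["gripper_width"]*87,s["wrist_force"],s["tcp_pos"],s["time_s"])
im=r.capture("scene"); cv2.imwrite("pics/scene10.png",cv2.cvtColor(im,cv2.COLOR_RGB2BGR))
E
```

```text
41.41176502996195 [-0.6469693   0.20584719 -1.28824407] [0.33954649 0.30763785 0.11954512] 11.7667
```

View pics/scene10.png

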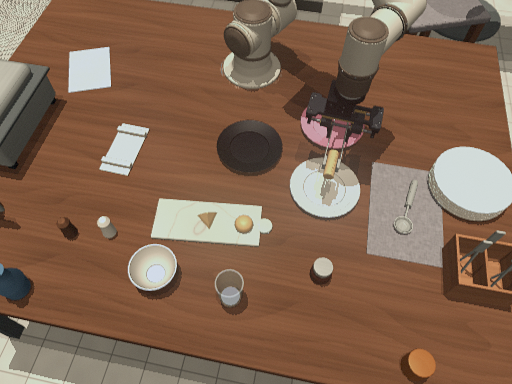

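The picture shows the roll in the tongs over the white plate, around pixel (330,163). Everything else is where it was.

```bash
python3 -c "
from station import r
print(r.finish_job())"
```

```text
the job is handed in; nothing more can be done
None
```

I picked the tongs up off their rest, closed them on the rolled pastry, and carried it over the middle of the empty white plate. I handed the job in at about 12 s with the robot still squeezing.

**Position:** The roll's centre measured about (0.443, 0.299) m. The plate's centre averages about (0.443, 0.3015) m, so the roll is within roughly 3 mm of the middle. Its centre is about 12.5 cm above the table.

**Grip:** The gripper opening was 41.4 mm after a one-second hold, against the 42 mm expected with the tongs closed on the roll. It stayed between 41.4 and 41.8 mm from the moment the tongs closed.

**Other things:** In the last scene picture nothing else had visibly moved. The wrist force stayed under 3 N in the readings I took.

**Disagreements:** The two cameras differed by up to 5 mm on the plate's centre. No check failed, but the hand-in reports no verdict.

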